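# Sort flanged spacers through a two-bore drop gauge

### The job

Sort the three flanged aluminium spacers with the drop gauge: both wide-flanged ones must go down through its wide bore and the slim-flanged one down through its narrow bore, so that they end up in the separate compartments underneath. The two mouths look alike and the narrow bore may be on either side, so find out by fit: offer a wide-flanged spacer to a mouth, and if it stops a little way down, that bore is the narrow one. Let go of a spacer only in its right bore (the compartments are closed), and leave the other things on the bench where they are.

Things in the scene. Friction and masses are not known exactly. Their poses are not given: they have to be found in the camera images.
- gauge: the drop gauge, an aluminium box fixed to the bench, 130 (x) x 170 (y) x 150 mm high. Origin: centre of its underside; z up. Its flat top has two mouths, side by side along its y. Under each is a closed compartment, divided at y = 0, with a steel ramp that leads what falls through away to the clear window at +x. Slim flanges pass both bores; wide ones stop on the narrow ring, 12 mm below the top.
- mouth_left (a point): centre of the round mouth on the gauge's +y side, level with the gauge's flat top (150 mm above the bench), z up. The mouth is 28 mm wide and 12 deep; below it on the same axis is the bore, a flat-topped ring 6 thick whose hole is 27 (wide bore) or 22 (narrow bore): one side has each, not known beforehand. Below the ring are 80 mm of free height, so a released spacer drops clear.
- mouth_right (a point): centre of the round mouth on the gauge's -y side, level with the gauge's flat top (150 mm above the bench), z up. The mouth is 28 mm wide and 12 deep; below it on the same axis is the bore, a flat-topped ring 6 thick whose hole is 27 (wide bore) or 22 (narrow bore): one side has each, not known beforehand. Below the ring are 80 mm of free height, so a released spacer drops clear.
- wide_1: wide-flanged spacer of plain turned aluminium, standing upright on the bench: a round flange at the foot, diameter 25 mm and 12 high, and above it a straight neck of diameter 14 up to the top, 60 above the bench. About 45 g, may vary by a third. Origin: centre of the underside of the flange; z axis: up the neck.
- wide_2: another wide-flanged spacer, the same as wide_1, of plain turned aluminium, standing upright on the bench: a round flange at the foot, diameter 25 mm and 12 high, and above it a straight neck of diameter 14 up to the top, 60 above the bench. About 45 g, may vary by a third. Origin: centre of the underside of the flange; z axis: up the neck.
- slim: slim-flanged spacer of plain turned aluminium, standing upright on the bench: a round flange at the foot, diameter 20 mm and 12 high, and above it a straight neck of diameter 14 up to the top, 60 above the bench. About 45 g, may vary by a third. Origin: centre of the underside of the flange; z axis: up the neck.
- heatsink: a small finned aluminium heat sink, 40 x 40 x 20 mm high (bystander; origin at the middle of its underside)
- spool: a bare metal solder spool standing on its flange, diameter 54, 42 mm high (bystander; origin at the middle of its underside)
- jar: a small amber flux jar, diameter 36, 45 mm high (bystander; origin at the middle of its underside)
- screwdriver: a screwdriver lying flat, 170 mm long (bystander; origin at the middle of its underside)
- brush: a brush lying flat, 170 mm long (bystander; origin at the middle of its underside)
- multimeter: an orange multimeter lying on its back, 160 x 80 x 44 mm high (bystander; origin at the middle of its underside)
- board: a green circuit board lying flat, 100 x 70, 17 mm high with its parts (bystander; origin at the middle of its underside)
Not all that is in view belongs to the job. What is shaped like the wide_2 but black, red or turquoise is not meant.

How it is judged:
By the outcome, as a careful person would: the job done as asked, in the order asked, and still so for the second after the job is handed in, with the robot touching nothing.
It also fails if it takes over 67 s, if anything falls off the work surface, if the arm or the gripper's body presses on something with over 40 N, if the wrist force passes 120 N, or if a joint passes its speed limit or range.

### The arm

A 6-joint arm with a two-finger parallel gripper is mounted at the origin on the work surface. World frame = base frame: x ahead of the robot, y to its left, z up, the work surface at z = 0. Lengths are in m, angles in degrees, forces in N, time in s.
With the tool pointing down it reaches from about 0.4 to 0.825 m from the base axis. Payload 7 kg.
Tool frame: the origin (TCP) lies between the finger pads; the fingertips stand 19 mm ahead of it and the grasp point (between the pads) is the TCP (r.finger_overhang is the distance from the TCP to the fingertips, in m); z points along the fingers, y is the direction in which the jaws open and shut (so a half turn about z gives the same grasp; the last joint's range is limited). The gripper opens to 88 mm and grips with 3 to 60 N. Pads are 19 mm wide; open, the fingers measure 130 mm over their backs; the gripper's body (78 mm by 193 mm) begins 47 mm behind the grasp point.
Start: joints at [84.632, 20.546, 0.682, 0, -70.136, -16.507], TCP at [0.252, 0.626, 0.215] pointing down, gripper open.
Joint ranges: [-176.03, 176.03], [-82.01, 121.73], [-58.28, 71.71], [-173.87, 95.51], [-174.79, -0.11], [-173.66, 173.66]. Speed limits (degrees/s): [136.94, 136.94, 172.46, 180, 180, 180].

### API

Orientations are given as [roll, pitch, yaw] about the fixed x, y, z axes, in that order (R = Rz(yaw) Ry(pitch) Rx(roll)).
In Python, from plant import r, optics gives the robot as it stands. The module is installed in compiled form; this text tells all that it offers.
- The arm moves only by the tool step_arm, never from a script. Its argument "increments" is a list of rows, each an object of numbers: "tx", "ty", "tz": the shift along the world's x, y, z in mm; "ax", "ay", "az": the turn, a rotation vector about the world's x, y, z in degrees; "claw": the gripper command: -1 is shut, 1 is fully open, values between are in proportion. In form: [{"tx": .., "ty": .., "tz": .., "ax": .., "ay": .., "az": .., "claw": ..}, ...]. A call has 1 to 12 rows; each row shifts and turns the commanded pose from where the row before left it; what a row does not reach is not made up. A row lasts 1/10 s, in which the tool goes at most 50 mm and 8.59 degrees, less where a joint would pass 70% of its speed; a pose out of reach is approached as far as the arm can. A call with a gripper value outside its range is refused whole. The fingers move at their own pace and stop on an object; "newtons" is the grip in N (left out, the last holds). Time passes only in rows, so rows that do not move let the fingers close. It gives the time, the measured TCP pose, the force and the opening at its end, in the units of the state.
- r.get_state(): the state, without advancing time (a new reading comes with each control period).
- optics.capture(name): name is "scene" or "top" or "wrist"; returns a dict with "image" (400x640x3 uint8, blue, green, red), "depth" (400x640 float32, m along the optical axis (not along the pixel's ray), 0 where there is no reading), "fx", "fy", "cx", "cy" (pixels), "R" (3x3) and "t" (3): a world point X has camera coordinates R X + t. Camera axes: x right, y down, z forward; pixel columns grow to the right and rows downward; lengths in m; the calibration is good to about 2 mm. A picture is of the moment at which its call begins.
- r.close_job(): hands the job in, once; it reports no verdict.
The state is a dict: "time_s": time; "joints": joint angles; "qd": joint speeds; "joint_torque": joint torques, N m; "tcp_pos": TCP position; "eef_rot": TCP orientation; "contact_force": force on the tool from outside, world axes, zero at the start; "moment": the same for the moment, N m; "gripper_width": finger opening in m.
Only numpy, scipy, OpenCV 4.12 (cv2) and the standard library are available. Lean on these libraries where they do the work, as an engineer would, in place of code of your own. Each camera call takes 0.05 s, during which the arm holds its last target. There are 200 camera calls.

## Working session

There is one attempt and no reset: what is moved stays moved. The work goes in short steps, Python scripts to look and compute and a tool call to move; the robot and the scene stay as the last step left them, time stands still between calls to the robot, and variables do not carry over. Pictures are saved under pics/ and viewed, about 8 in all and at most 12, crops included, and the job is handed in when it is done.

Besides the shell and the picture viewer there is one more tool, called after "Request:" as name(argument=value, ...), one argument or row to a line, values as JSON. step_arm: Moves the arm, as the interface text tells. Its arguments: {"type":"object","properties":{"increments":{"type":"array","items":{"type":"object","properties":{"tx":{"type":"number"},"ty":{"type":"number"},"tz":{"type":"number"},"ax":{"type":"number"},"ay":{"type":"number"},"az":{"type":"number"},"claw":{"type":"number"}}}},"newtons":{"type":"number"}},"required":["increments"]}

```bash
mkdir -p pics
cat > h.py <<'E'
import numpy as np, cv2
from plant import r, optics
def cap(n):
    c=optics.capture(n); return c
def world(c):
    d=c["depth"]; v,u=np.mgrid[:d.shape[0],:d.shape[1]]
    P=np.stack([(u-c["cx"])/c["fx"]*d,(v-c["cy"])/c["fy"]*d,d],-1)
    W=(P-c["t"])@c["R"]; W[d<=0]=np.nan
    return W
E
python3 - <<'E'
from h import *
s=r.get_state(); print({k:np.round(v,3).tolist() for k,v in s.items()})
for n in("scene","top"):
    c=cap(n); cv2.imwrite(f"pics/{n}0.png",c["image"]); np.savez(f"{n}0.npz",**c)
    print(n,c["fx"],np.round(-c["R"].T@c["t"],3),np.round(c["R"],2).tolist())
E
```

```text
{'time_s': 0.0, 'joints': [84.633, 20.591, 0.635, -0.019, -70.134, -16.508], 'qd': [0.003, 0.034, -0.059, 0.092, 0.061, 0.038], 'joint_torque': [-0.002, -58.272, 29.306, 6.998, 0.007, -0.0], 'tcp_pos': [0.251, 0.626, 0.215], 'eef_rot': [179.909, -0.008, -21.881], 'contact_force': [0.163, -0.668, 0.14], 'moment': [-0.015, 0.013, 0.028], 'gripper_width': 0.088}
scene 444.3531881381494 [ 1.444 -0.109  0.754] [[0.07, 1.0, 0.02], [0.59, -0.02, -0.81], [-0.81, 0.07, -0.59]]
top 385.6476851788664 [ 0.314 -0.024  1.3  ] [[-0.04, -1.0, 0.0], [-0.98, 0.03, -0.2], [0.2, -0.01, -0.98]]
```

View pics/scene0.png

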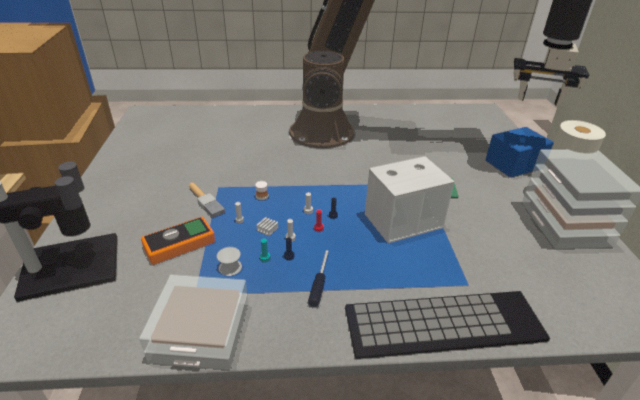

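View pics/top0.png

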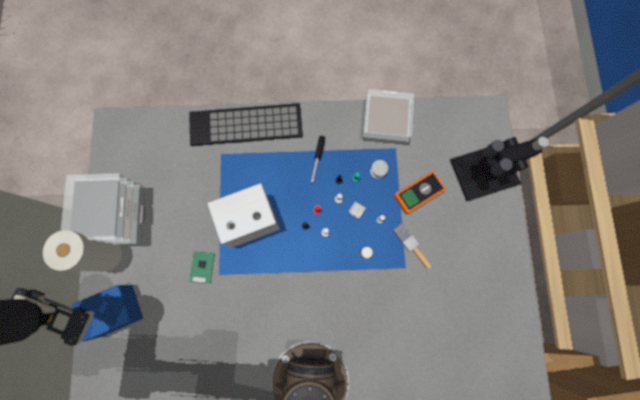

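The scene view shows three plain spacers at (238,210), (308,202) and (290,228). The gauge mouths are near (392,177) and (420,167). In the top view the spacers are at (381,219), (326,232) and (339,198), and the mouths at (231,226) and (257,216). Next I measure positions.

Run:
```python
from h import *
for n in("scene","top"):
    c=np.load(f"{n}0.npz"); W=world(c); im=c["image"]
    z=W[...,2]
    m=((z>0.03)&(z<0.075)&(abs(W[...,1])<0.5)&(W[...,0]>0.3)&(W[...,0]<0.85)).astype(np.uint8)
    k,l,st,ce=cv2.connectedComponentsWithStats(m)
    print(n)
    for i in range(1,k):
        if st[i,4]<6: continue
        p=W[l==i]; print(np.round(ce[i]),st[i,4],"mean",np.round(p.mean(0),3),"max z",np.round(p[:,2].max(),3),"ext",np.round(np.ptp(p,0),3),im[l==i].mean(0).round())
    g=(z>0.135)&(z<0.165)&(abs(W[...,1])<0.4)&(W[...,0]>0.3)&(W[...,0]<0.85)
    g=cv2.morphologyEx(g.astype(np.uint8),cv2.MORPH_OPEN,np.ones((3,3)))
    k,l,st,ce=cv2.connectedComponentsWithStats(g)
    for i in range(1,k):
        if st[i,4]<300: continue
        p=W[l==i]
        rect=cv2.minAreaRect(p[:,:2].astype(np.float32)*1000)
        print("gauge",st[i,4],p[:,2].mean(),rect)
```

```text
scene
[261. 186.] 100 mean [ 0.402 -0.197  0.041] max z 0.047 ext [0.034 0.031 0.016] [177. 181. 188.]
[308. 198.] 53 mean [ 0.473 -0.068  0.048] max z 0.06 ext [0.016 0.011 0.03 ] [137. 136. 136.]
[405. 217.] 1124 mean [0.571 0.175 0.053] max z 0.075 ext [0.13  0.205 0.045] [113. 116. 116.]
[333. 203.] 57 mean [ 0.497 -0.001  0.048] max z 0.062 ext [0.016 0.014 0.031] [70. 51. 42.]
[238. 208.] 60 mean [ 0.509 -0.252  0.047] max z 0.062 ext [0.016 0.013 0.031] [138. 135. 134.]
[319. 216.] 60 mean [ 0.55  -0.043  0.047] max z 0.063 ext [0.017 0.013 0.032] [ 68.  49. 127.]
[176. 236.] 1414 mean [ 0.601 -0.393  0.036] max z 0.047 ext [0.141 0.171 0.017] [ 64.  93. 114.]
[290. 226.] 61 mean [ 0.587 -0.117  0.047] max z 0.061 ext [0.013 0.011 0.031] [138. 137. 137.]
[288. 243.] 73 mean [ 0.653 -0.121  0.048] max z 0.062 ext [0.018 0.012 0.032] [68. 51. 42.]
[264. 245.] 75 mean [ 0.657 -0.179  0.047] max z 0.062 ext [0.015 0.014 0.031] [117. 113.  33.]
[228. 255.] 305 mean [ 0.68  -0.26   0.041] max z 0.045 ext [0.055 0.054 0.007] [177. 182. 182.]
[243. 299.] 125 mean [ 0.823 -0.214  0.052
[... 957 characters left out ...]
]
[382. 218.] 21 mean [ 0.501 -0.252  0.054] max z 0.062 ext [0.013 0.012 0.03 ] [187. 183. 181.]
[305. 225.] 19 mean [ 0.487 -0.002  0.055] max z 0.064 ext [0.013 0.013 0.032] [56. 44. 38.]
[232. 228.] 17 mean [0.488 0.239 0.036] max z 0.044 ext [0.011 0.02  0.014] [150. 151. 149.]
[253. 237.] 119 mean [0.455 0.167 0.053] max z 0.074 ext [0.056 0.159 0.044] [101. 100.  99.]
[326. 231.] 20 mean [ 0.464 -0.068  0.058] max z 0.066 ext [0.013 0.013 0.026] [200. 196. 193.]
[367. 253.] 86 mean [ 0.391 -0.198  0.045] max z 0.053 ext [0.029 0.033 0.022] [216. 214. 212.]
gauge 2332 0.14982192916012976 ((516.0244140625, 188.00164794921875), (131.27987670898438, 170.06517028808594), 19.03777503967285)
```

Request:
step_arm(
  increments=[
    {"tx": 20, "ty": -30, "tz": 15, "claw": -0.2},
    {"tx": 25, "ty": -40, "tz": 10, "claw": -0.2},
    {"tx": 25, "ty": -40, "tz": 10, "claw": -0.2},
    {"tx": 25, "ty": -40, "tz": 10, "claw": -0.2},
    {"tx": 25, "ty": -40, "tz": 10, "claw": -0.2},
    {"tx": 25, "ty": -40, "tz": 10, "claw": -0.2},
    {"tx": 25, "ty": -40, "tz": 10, "claw": -0.2},
    {"tx": 25, "ty": -40, "tz": 10, "claw": -0.2},
    {"tx": 25, "ty": -40, "tz": 10, "claw": -0.2},
    {"tx": 20, "ty": -40, "tz": 10, "claw": -0.2},
    {"tx": 10, "ty": -30, "tz": 0, "claw": -0.2},
    {"claw": -0.2},
  ],
  newtons=20,
)

```text
$.increments[0]: bad value
```

Run:
```python
from h import *
c=cap("wrist"); cv2.imwrite("pics/w1.png",c["image"]); np.savez("w1.npz",**c)
s=r.get_state(); print(s["tcp_pos"],s["eef_rot"],s["joints"]); print(-c["R"].T@c["t"],c["R"].round(2),c["fx"])
```

```text
[0.25140745 0.62604845 0.21477373] [ 1.79931713e+02 -9.15009053e-03 -2.18789082e+01] [ 8.46312175e+01  2.05804219e+01  6.46806721e-01 -1.13060337e-02
 -7.01344567e+01 -1.65062829e+01]
[0.32607066 0.59629329 0.38360955] [[-0.37 -0.93  0.  ]
 [-0.89  0.36  0.29]
 [-0.27  0.11 -0.96]] 314.87173728416735
```

View pics/w1.png

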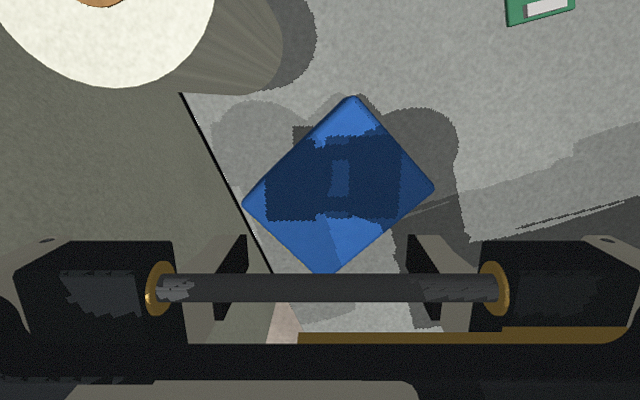

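The move was refused and the arm did not move. The picture shows only the start area: a blue box near (340,185) and the gripper's fingers. I retry with every field given.

Request:
step_arm(
  increments=[
    {"tx": 20, "ty": -30, "tz": 15, "ax": 0, "ay": 0, "az": 0, "claw": -0.2},
  ],
  newtons=20,
)

```text
time_s: 0.25
tcp_pos: [0.2697, 0.5969, 0.227]
eef_rot: [179.7, -0.0, -21.7]
contact_force: [0.3, -0.1, -0.2]
gripper_width: 0.0838
```

Request:
step_arm(
  increments=[
    {"tx": 18, "ty": -42, "tz": 11, "ax": 0, "ay": 0, "az": 0, "claw": -0.2},
    {"tx": 18, "ty": -42, "tz": 11, "ax": 0, "ay": 0, "az": 0, "claw": -0.2},
    {"tx": 18, "ty": -42, "tz": 11, "ax": 0, "ay": 0, "az": 0, "claw": -0.2},
    {"tx": 18, "ty": -42, "tz": 11, "ax": 0, "ay": 0, "az": 0, "claw": -0.2},
    {"tx": 18, "ty": -42, "tz": 11, "ax": 0, "ay": 0, "az": 0, "claw": -0.2},
    {"tx": 18, "ty": -42, "tz": 11, "ax": 0, "ay": 0, "az": 0, "claw": -0.2},
    {"tx": 18, "ty": -42, "tz": 11, "ax": 0, "ay": 0, "az": 0, "claw": -0.2},
    {"tx": 18, "ty": -42, "tz": 11, "ax": 0, "ay": 0, "az": 0, "claw": -0.2},
    {"tx": 16, "ty": -40, "tz": 11, "ax": 0, "ay": 0, "az": 0, "claw": -0.2},
    {"tx": 0, "ty": 0, "tz": 0, "ax": 0, "ay": 0, "az": 0, "claw": -0.2},
    {"tx": 0, "ty": 0, "tz": 0, "ax": 0, "ay": 0, "az": 0, "claw": -0.2},
  ],
)

```text
time_s: 1.35
tcp_pos: [0.4318, 0.2194, 0.3297]
eef_rot: [-180.0, -0.0, -22.0]
contact_force: [-0.7, -0.0, -0.3]
gripper_width: 0.035
```

Run:
```python
from h import *
c=cap("wrist"); cv2.imwrite("pics/w2.png",c["image"]); np.savez("w2.npz",**c)
s=r.get_state(); print(s["tcp_pos"],s["eef_rot"],s["joints"])
W=world(c); print(W[60:240:30,100:600:80].round(3)[...,2])
```

```text
[0.43140583 0.22017331 0.32925417] [-1.79994189e+02  2.01679924e-02 -2.19378670e+01] [ 5.03481236e+01 -1.09499435e+00 -1.12608750e+01 -2.13143607e-02
 -7.98347212e+01  1.77177703e+01]
[[-0.     0.     0.15   0.149  0.001  0.011  0.   ]
 [-0.001 -0.001  0.149  0.15   0.001  0.001  0.001]
 [-0.001 -0.     0.15   0.149  0.001 -0.    -0.   ]
 [ 0.    -0.001 -0.001  0.149 -0.     0.001 -0.001]
 [ 0.036 -0.    -0.    -0.001 -0.001 -0.001  0.   ]
 [ 0.07   0.     0.007 -0.001 -0.001 -0.002 -0.   ]]
```

View pics/w2.png

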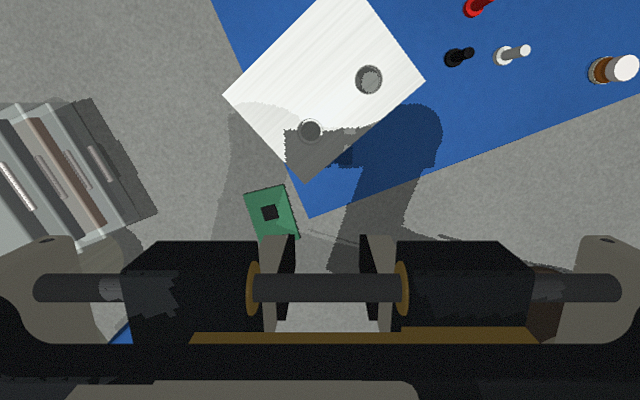

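Mouths are at about (310,131) and (369,79). I locate them with the depth.

```bash
cat >> h.py <<'E'
def ray(c,u,v,z):
    C=-c["R"].T@c["t"]; d=c["R"].T@np.array([(u-c["cx"])/c["fx"],(v-c["cy"])/c["fy"],1.]); return C+d*(z-C[2])/d[2]
E
python3 - <<'E'
from h import *
c=np.load("w2.npz"); W=world(c); z=W[...,2]
for u,v in((310,131),(369,79)):
    s=np.s_[v-20:v+21,u-20:u+21]
    m=((z[s]<0.144)|np.isnan(z[s])).astype(np.uint8)
    k,l,st,ce=cv2.connectedComponentsWithStats(m); i=l[20,20]
    cn,_=cv2.findContours((l==i).astype(np.uint8),cv2.RETR_EXTERNAL,cv2.CHAIN_APPROX_NONE)
    e=cv2.fitEllipse(cn[0]); print(st[i],e)
    uc,vc=e[0][0]+u-20,e[0][1]+v-20
    print((uc,vc),ray(c,uc,vc,.15).round(4))
    zz=z[s][l==i]; print(np.histogram(zz[~np.isnan(zz)],bins=[-.1,.02,.05,.1,.125,.13,.135,.14,.145])[0],np.isnan(zz).sum())
im=cv2.resize(c["image"][50:160,270:420],None,fx=5,fy=5,interpolation=cv2.INTER_CUBIC)
cv2.imwrite("pics/w2c.png",im)
E
```

```text
[  6   8  27  25 500] ((19.53430938720703, 20.109683990478516), (23.997161865234375, 24.79722023010254), 134.65145874023438)
(309.53430938720703, 131.10968399047852) [0.4844 0.2187 0.15  ]
[  0 102 188   0   0   6 190  12] 2
[  6   7  26  28 573] ((18.56886863708496, 20.18290901184082), (25.191591262817383, 27.119436264038086), 5.976258277893066)
(367.56886863708496, 79.18290901184082) [0.5108 0.1421 0.15  ]
[  0 184 303   0   0   6  52  26] 2
```

View pics/w2c.png

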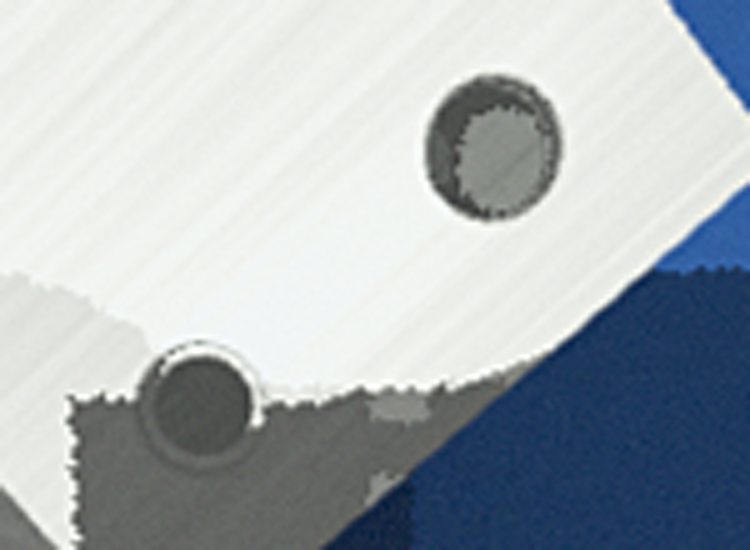

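The left mouth shows a broad ledge, so it is probably the narrow bore, and the right one is probably wide. I'll confirm this by fit. Now I go over the spacers.

Request:
step_arm(
  increments=[
    {"tx": 0, "ty": -44, "tz": -5, "ax": 0, "ay": 0, "az": 0, "claw": -0.2},
    {"tx": 0, "ty": -44, "tz": -10, "ax": 0, "ay": 0, "az": 0, "claw": -0.2},
    {"tx": 0, "ty": -44, "tz": -10, "ax": 0, "ay": 0, "az": 0, "claw": -0.2},
    {"tx": 0, "ty": -44, "tz": -10, "ax": 0, "ay": 0, "az": 0, "claw": -0.2},
    {"tx": 0, "ty": -44, "tz": -10, "ax": 0, "ay": 0, "az": 0, "claw": -0.2},
    {"tx": 0, "ty": -44, "tz": -10, "ax": 0, "ay": 0, "az": 0, "claw": -0.2},
    {"tx": 0, "ty": -44, "tz": -10, "ax": 0, "ay": 0, "az": 0, "claw": -0.2},
    {"tx": 0, "ty": -42, "tz": -10, "ax": 0, "ay": 0, "az": 0, "claw": -0.2},
    {"tx": 0, "ty": 0, "tz": 0, "ax": 0, "ay": 0, "az": 0, "claw": -0.2},
    {"tx": 0, "ty": 0, "tz": 0, "ax": 0, "ay": 0, "az": 0, "claw": -0.2},
  ],
)

```text
time_s: 2.4
tcp_pos: [0.4313, -0.1297, 0.2536]
eef_rot: [180.0, 0.1, -22.0]
contact_force: [0.8, -0.1, 0.8]
gripper_width: 0.0346
```

Run:
```python
from h import *
c=cap("wrist"); cv2.imwrite("pics/w3.png",c["image"]); np.savez("w3.npz",**c)
s=r.get_state(); print(s["tcp_pos"],s["eef_rot"])
W=world(c); z=W[...,2]
for n,x,y in(("A",.468,-.068),("B",.504,-.252),("C",.581,-.117)):
    near=np.hypot(W[...,0]-x,W[...,1]-y)<.025
    neck=W[near&(z>.02)&(z<.057)]; top=W[near&(z>.057)&(z<.064)]; fl=W[near&(z>.004)&(z<.0145)]; ft=W[near&(z>.010)&(z<.0145)]
    tc=cv2.minEnclosingCircle(top[:,:2].astype(np.float32)*1000); fc=cv2.minEnclosingCircle(ft[:,:2].astype(np.float32)*1000)
    p=c["R"]@np.array([x,y,.012])+c["t"]
    print(n,len(top),"top",top.mean(0).round(4),tc,"flange",fc,len(ft),(p[:2]/p[2]*c["fx"]+[c["cx"],c["cy"]]).round())
```

```text
[ 0.43168621 -0.12896127  0.25404795] [ 1.79980758e+02  5.08064703e-02 -2.18668747e+01]
A 113 top [ 0.4699 -0.0684  0.0597] ((469.8507385253906, -67.95356750488281), 7.023848533630371) flange ((469.919921875, -68.20845031738281), 12.415989875793457) 137 [273. 156.]
B 144 top [ 0.5061 -0.2528  0.0595] ((506.00006103515625, -253.16571044921875), 6.904514789581299) flange ((506.0234069824219, -252.96421813964844), 9.840819358825684) 85 [398.  73.]
C 147 top [ 0.5824 -0.1183  0.0596] ((582.934814453125, -118.25321960449219), 7.034914016723633) flange ((582.730712890625, -118.2387466430664), 12.40477180480957) 182 [270.  54.]
```

View pics/w3.png

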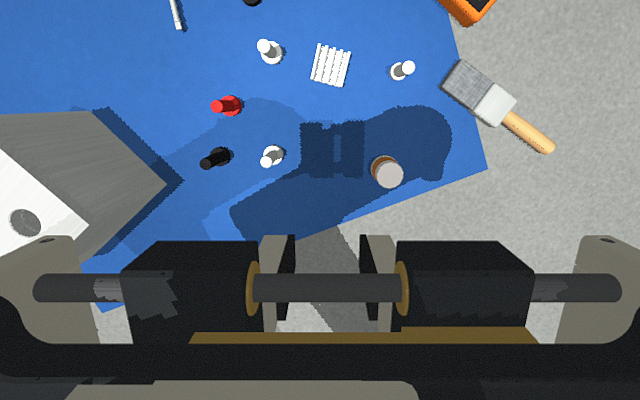

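Spacers at (273,156) and (270,54) have 25 mm flanges, so they are wide. The one at (398,73) has a 20 mm flange, so it is slim. I grasp the near wide one at (0.470, -0.068).

Request:
step_arm(
  increments=[
    {"tx": 19, "ty": 31, "tz": -30, "ax": 0, "ay": 0, "az": 0, "claw": -0.2},
    {"tx": 19, "ty": 30, "tz": -30, "ax": 0, "ay": 0, "az": 0, "claw": -0.2},
    {"tx": 0, "ty": 0, "tz": -44, "ax": 0, "ay": 0, "az": 0, "claw": -0.2},
    {"tx": 0, "ty": 0, "tz": -30, "ax": 0, "ay": 0, "az": 0, "claw": -0.2},
    {"tx": 0, "ty": 0, "tz": 0, "ax": 0, "ay": 0, "az": 0, "claw": -0.2},
    {"tx": 0, "ty": 0, "tz": 0, "ax": 0, "ay": 0, "az": 0, "claw": -0.2},
  ],
)

```text
time_s: 3.05
tcp_pos: [0.4702, -0.0674, 0.1213]
eef_rot: [180.0, -0.0, -21.7]
contact_force: [0.5, -0.4, 0.1]
gripper_width: 0.0347
```

Request:
step_arm(
  increments=[
    {"tx": 0, "ty": -0.5, "tz": -30, "ax": 0, "ay": 0, "az": 0, "claw": -0.2},
    {"tx": 0, "ty": 0, "tz": -25, "ax": 0, "ay": 0, "az": 0, "claw": -0.2},
    {"tx": 0, "ty": 0, "tz": -16, "ax": 0, "ay": 0, "az": 0, "claw": -0.2},
    {"tx": 0, "ty": 0, "tz": 0, "ax": 0, "ay": 0, "az": 0, "claw": -0.2},
    {"tx": 0, "ty": 0, "tz": 0, "ax": 0, "ay": 0, "az": 0, "claw": -0.2},
    {"tx": 0, "ty": 0, "tz": 0, "ax": 0, "ay": 0, "az": 0, "claw": -1},
    {"tx": 0, "ty": 0, "tz": 0, "ax": 0, "ay": 0, "az": 0, "claw": -1},
    {"tx": 0, "ty": 0, "tz": 0, "ax": 0, "ay": 0, "az": 0, "claw": -1},
    {"tx": 0, "ty": 0, "tz": 0, "ax": 0, "ay": 0, "az": 0, "claw": -1},
    {"tx": 0, "ty": 0, "tz": 0, "ax": 0, "ay": 0, "az": 0, "claw": -1},
    {"tx": 0, "ty": 0, "tz": 0, "ax": 0, "ay": 0, "az": 0, "claw": -1},
  ],
  newtons=25,
)

```text
time_s: 4.15
tcp_pos: [0.4695, -0.0692, 0.0495]
eef_rot: [180.0, 0.0, -21.9]
contact_force: [0.5, 0.4, 0.1]
gripper_width: 0.0004
```

The fingers closed on nothing, so I take a look.

Run:
```python
from h import *
s=r.get_state(); print(s["tcp_pos"],s["gripper_width"])
a=cap("wrist"); b=cap("scene"); np.savez("w4.npz",**a)
p=b["R"]@np.array([.47,-.068,.03])+b["t"]; u,v=(p[:2]/p[2]*b["fx"]+[b["cx"],b["cy"]]).astype(int); print(u,v)
i1=cv2.resize(a["image"],(480,300)); i2=cv2.resize(b["image"][v-50:v+50,u-80:u+80],(480,300),interpolation=cv2.INTER_CUBIC)
cv2.imwrite("pics/w4.png",np.vstack([i1,i2]))
```

```text
[ 0.46950154 -0.06915037  0.04948762] 0.00041167907266901867
307 202
```

View pics/w4.png

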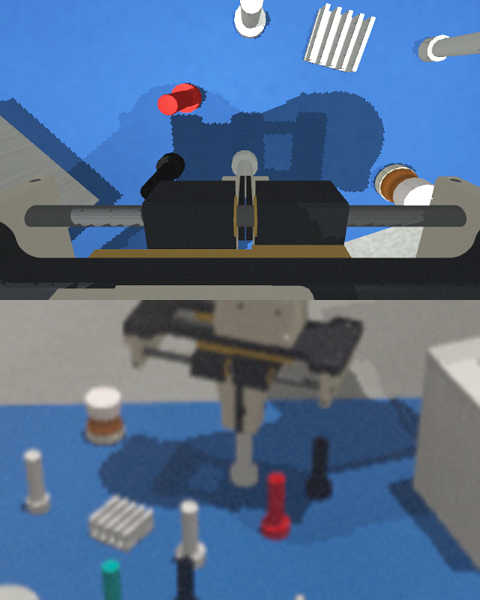

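The spacer stands just in front of the closed fingers, at (243,160) in the upper panel. I measure where it is.

Run:
```python
from h import *
c=np.load("w4.npz"); W=world(c); z=W[...,2]
d=np.hypot(W[...,0]-.47,W[...,1]+.068)<.06
v,u=np.mgrid[:400,:640]; box=(abs(u-324)<45)&(v>190)&(v<260)
for lo,hi in((.004,.0145),(.0145,.03),(.03,.05),(.05,.057),(.057,.064),(.064,.08),(.08,.11)):
    m=box&d&(z>lo)&(z<hi); p=W[m]
    if len(p): print(lo,hi,len(p),p.mean(0).round(4),cv2.minEnclosingCircle(p[:,:2].astype(np.float32)*1000), v[m].min(),v[m].max(),u[m].min(),u[m].max())
for n,x,y in(("A",.468,-.068),("B",.504,-.252),("C",.581,-.117)):
    near=np.hypot(W[...,0]-x,W[...,1]-y)<.03
    for lo,hi in ((.057,.064),(.01,.0145)):
        p=W[near&(z>lo)&(z<hi)]
        print(n,len(p),cv2.minEnclosingCircle(p[:,:2].astype(np.float32)*1000) if len(p) else 0)
```

```text
0.004 0.0145 563 [ 0.4742 -0.0701  0.011 ] ((469.9769592285156, -68.48011779785156), 12.425664901733398) 201 232 308 342
0.0145 0.03 162 [ 0.4747 -0.0704  0.0224] ((470.39666748046875, -68.6784439086914), 6.919666290283203) 213 229 315 336
0.03 0.05 229 [ 0.4749 -0.0705  0.039 ] ((470.75750732421875, -68.83734130859375), 6.7554707527160645) 221 237 315 336
0.05 0.057 16 [ 0.4756 -0.0708  0.0527] ((474.16851806640625, -70.9103775024414), 4.390566349029541) 233 239 319 334
0.057 0.064 74 [ 0.4751 -0.0713  0.0607] ((473.1108703613281, -70.52826690673828), 8.452286720275879) 234 259 320 333
0.064 0.08 554 [ 0.4806 -0.0735  0.0717] ((481.3388671875, -73.79889678955078), 15.994674682617188) 235 259 296 357
0.08 0.11 193 [ 0.48   -0.0733  0.0845] ((479.5409851074219, -73.11366271972656), 6.461260795593262) 247 259 314 339
A 81 ((471.9028625488281, -70.09410095214844), 9.651592254638672)
A 475 ((469.8003234863281, -68.33745574951172), 12.33946704864502)
B 0 0
B 440 ((506.32427978515625, -252.9862060546875), 10.722135543823242)
C 471 ((581.9700927734375, -118.08000946044922), 6.753818035125732)
C 730 ((582.5235595703125, -118.16438293457031), 12.43086051940918)
```

Run:
```python
from h import *
b=cap("scene"); c=np.load("w4.npz")
i1=cv2.resize(c["image"][190:350,250:400],(560,597),interpolation=cv2.INTER_CUBIC)
i2=cv2.resize(b["image"][165:225,295:319],(240,597),interpolation=cv2.INTER_CUBIC)
cv2.imwrite("pics/w5.png",np.hstack([i1,i2]))
```

```text
(no output)
```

View pics/w5.png

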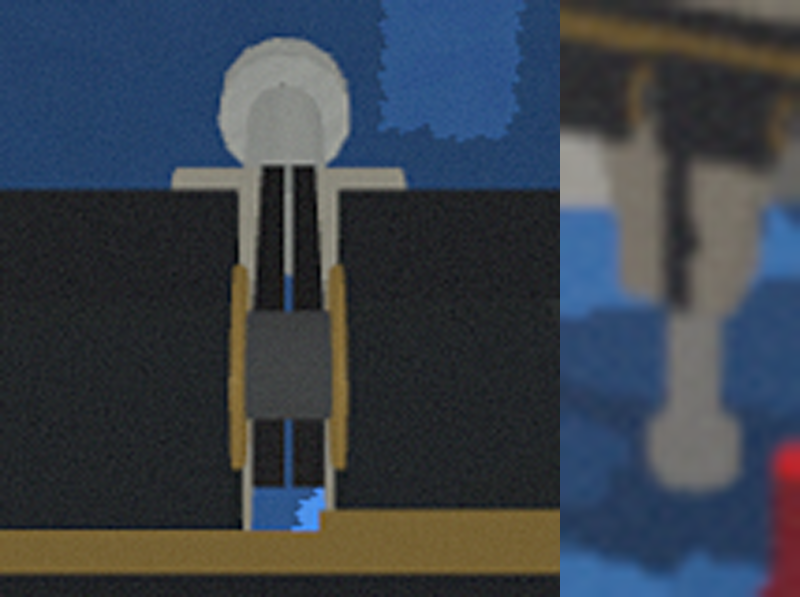

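Run:
```python
from h import *
c=np.load("w4.npz"); W=world(c)
for u in (300,322,327,333):
    print(u,[(v,*(W[v,u]*1000).round(0)) for v in range(226,290,5)])
np.set_printoptions(suppress=True)
for f in("w2.npz","w3.npz"):
    c=np.load(f); W=world(c)
    for u in (285,291,370,375): print(f,u,[(v,*(W[v,u]*1000).round(0)) for v in range(230,300,10)])
```

```text
300 [(226, np.float64(469.0), np.float64(-47.0), np.float64(-0.0)), (231, np.float64(465.0), np.float64(-46.0), np.float64(1.0)), (236, np.float64(487.0), np.float64(-61.0), np.float64(67.0)), (241, np.float64(510.0), np.float64(-77.0), np.float64(132.0)), (246, np.float64(510.0), np.float64(-77.0), np.float64(136.0)), (251, np.float64(510.0), np.float64(-77.0), np.float64(139.0)), (256, np.float64(509.0), np.float64(-77.0), np.float64(141.0)), (261, np.float64(nan), np.float64(nan), np.float64(nan)), (266, np.float64(509.0), np.float64(-78.0), np.float64(147.0)), (271, np.float64(509.0), np.float64(-78.0), np.float64(148.0)), (276, np.float64(508.0), np.float64(-77.0), np.float64(149.0)), (281, np.float64(507.0), np.float64(-77.0), np.float64(150.0)), (286, np.float64(506.0), np.float64(-77.0), np.float64(150.0))]
322 [(226, np.float64(477.0), np.float64(-69.0), np.float64(37.0)), (231, np.float64(476.0), np.float64(-69.0), np.float64(44.0)), (236, np.float64(481.0), np.float64(-71.0), np.float64(63.0)), (241, np.float64(481.0), np.float64(-71.0), np.float64(70.0)), (246, np.float64
[... 5201 characters left out ...]
np.float64(-152.0), np.float64(294.0)), (270, np.float64(435.0), np.float64(-151.0), np.float64(302.0)), (280, np.float64(458.0), np.float64(-153.0), np.float64(346.0)), (290, np.float64(456.0), np.float64(-152.0), np.float64(348.0))]
w3.npz 375 [(230, np.float64(313.0), np.float64(-158.0), np.float64(-1.0)), (240, np.float64(434.0), np.float64(-157.0), np.float64(275.0)), (250, np.float64(434.0), np.float64(-156.0), np.float64(286.0)), (260, np.float64(436.0), np.float64(-154.0), np.float64(298.0)), (270, np.float64(434.0), np.float64(-153.0), np.float64(303.0)), (280, np.float64(458.0), np.float64(-154.0), np.float64(347.0)), (290, np.float64(455.0), np.float64(-153.0), np.float64(347.0))]
```

The gap between the pads shows the spacer's top (z=60) beneath them. So the real fingertips are about 12 mm *above* the reported TCP, not 19 mm below it: the fingers closed above the spacer, which has not moved. I reopen and go lower.

Request:
step_arm(
  increments=[
    {"tx": 0, "ty": 0, "tz": 10, "ax": 0, "ay": 0, "az": 0, "claw": -0.2},
    {"tx": 0, "ty": 0, "tz": 0, "ax": 0, "ay": 0, "az": 0, "claw": -0.2},
    {"tx": 0, "ty": 0, "tz": 0, "ax": 0, "ay": 0, "az": 0, "claw": -0.2},
    {"tx": 0, "ty": 0, "tz": 0, "ax": 0, "ay": 0, "az": 0, "claw": -0.2},
    {"tx": 0, "ty": 0, "tz": 0, "ax": 0, "ay": 0, "az": 0, "claw": -0.2},
  ],
)

```text
time_s: 4.8
tcp_pos: [0.4694, -0.0691, 0.0594]
eef_rot: [180.0, 0.0, -21.9]
contact_force: [0.4, 0.3, 0.4]
gripper_width: 0.0329
```

Run:
```python
from h import *
print(r.finger_overhang, r.get_state()["gripper_width"])
c=cap("wrist"); W=world(c); R=W[...,2]
v,u=np.mgrid[:400,:640]
m=(v>225)&(v<262)&(abs(u-325)<90)&(R>.05)&(R<.13)
p=W[m]; print(len(p),p[:,2].min(),np.percentile(p[:,2],[1,5,20]))
T=r.get_state()["tcp_pos"]; a=np.radians(-21.9); ex=np.array([np.cos(a),np.sin(a)]); ey=np.array([np.sin(a),-np.cos(a)])
q=(p[:,:2]-T[:2]); 
lo=p[:,2]<.1
print("x",np.percentile(q[lo]@ex,[2,50,98]),"y",np.sort(q[lo]@ey)[[0,-1]])
```

```text
0.019 0.0328539852926267
2376 0.050005993973869976 [0.05166859 0.05810538 0.06036242]
x [-0.00429439  0.01149714  0.01333068] y [-0.03235203  0.03226203]
```

Request:
step_arm(
  increments=[
    {"tx": 0, "ty": 0, "tz": -14, "ax": 0, "ay": 0, "az": 0, "claw": -0.2},
    {"tx": 0, "ty": 0, "tz": -13, "ax": 0, "ay": 0, "az": 0, "claw": -0.2},
    {"tx": 0, "ty": 0, "tz": -13, "ax": 0, "ay": 0, "az": 0, "claw": -0.2},
    {"tx": 0, "ty": 0, "tz": 0, "ax": 0, "ay": 0, "az": 0, "claw": -0.2},
    {"tx": 0, "ty": 0, "tz": 0, "ax": 0, "ay": 0, "az": 0, "claw": -1},
    {"tx": 0, "ty": 0, "tz": 0, "ax": 0, "ay": 0, "az": 0, "claw": -1},
    {"tx": 0, "ty": 0, "tz": 0, "ax": 0, "ay": 0, "az": 0, "claw": -1},
    {"tx": 0, "ty": 0, "tz": 0, "ax": 0, "ay": 0, "az": 0, "claw": -1},
    {"tx": 0, "ty": 0, "tz": 0, "ax": 0, "ay": 0, "az": 0, "claw": -1},
  ],
)

```text
time_s: 5.75
tcp_pos: [0.4699, -0.069, 0.02]
eef_rot: [-180.0, -0.1, -21.9]
contact_force: [-1.3, 0.1, 3.2]
gripper_width: 0.0135
```

Gripped at 13.5 mm. I lift it and move in front of the right mouth.

Request:
step_arm(
  increments=[
    {"tx": 0, "ty": 0, "tz": 20, "ax": 0, "ay": 0, "az": 0, "claw": -1},
    {"tx": 0, "ty": 0, "tz": 45, "ax": 0, "ay": 0, "az": 0, "claw": -1},
    {"tx": 0, "ty": 0, "tz": 45, "ax": 0, "ay": 0, "az": 0, "claw": -1},
    {"tx": 0, "ty": 0, "tz": 45, "ax": 0, "ay": 0, "az": 0, "claw": -1},
    {"tx": 0, "ty": 10, "tz": 35, "ax": 0, "ay": 0, "az": 0, "claw": -1},
    {"tx": -5, "ty": 40, "tz": 0, "ax": 0, "ay": 0, "az": 0, "claw": -1},
    {"tx": -5, "ty": 40, "tz": 0, "ax": 0, "ay": 0, "az": 0, "claw": -1},
    {"tx": -5, "ty": 40, "tz": 0, "ax": 0, "ay": 0, "az": 0, "claw": -1},
    {"tx": -5, "ty": 40, "tz": 0, "ax": 0, "ay": 0, "az": 0, "claw": -1},
    {"tx": 0, "ty": 0, "tz": 0, "ax": 0, "ay": 0, "az": 0, "claw": -1},
    {"tx": 0, "ty": 0, "tz": 0, "ax": 0, "ay": 0, "az": 0, "claw": -1},
  ],
)

```text
time_s: 6.85
tcp_pos: [0.4491, 0.1016, 0.2094]
eef_rot: [180.0, 0.0, -21.7]
contact_force: [-0.3, -0.1, 0.1]
gripper_width: 0.0135
```

```bash
cat >> h.py <<'E'
def frame(s):
    a=np.radians(s["eef_rot"][2]); return np.array([[np.cos(a),np.sin(a)],[np.sin(a),-np.cos(a)]])
def look(name, foot):
    """held spacer flange (foot height) and mouths, all from one wrist shot"""
    c=cap("wrist"); s=r.get_state(); W=world(c); z=W[...,2]; cv2.imwrite(f"pics/{name}.png",c["image"]); np.savez(f"{name}.npz",**c)
    T=np.array(s["tcp_pos"]); print("tcp",T.round(4),"rot",np.round(s["eef_rot"],2),"w",s["gripper_width"],"F",np.round(s["contact_force"],1))
    near=np.hypot(W[...,0]-T[0],W[...,1]-T[1])<.02
    p=W[near&(z>foot+.001)&(z<foot+.014)]
    if len(p)>20:
        h=p[p[:,2]>foot+.009]; cc,rr=cv2.minEnclosingCircle(h[:,:2].astype(np.float32)*1000)
        print("flange",len(p),"circle",np.round(cc,1),round(rr,1),"z",p[:,2].min().round(4),np.percentile(p[:,2],95).round(4))
    q=(abs(z-.15)<.006).astype(np.uint8)
    cn,hi=cv2.findContours(q,cv2.RETR_CCOMP,cv2.CHAIN_APPROX_NONE)
    for k,h in zip(cn,hi[0]):
        if h[3]>=0 and 150<cv2.contourArea(k)<4000:
            P=np.array([ray(c,u,v,.15) for u,v in k[:,0]])[:,:2].astype(np.float32)*1000
            e=cv2.fitEllipse(P); print("mouth",np.round(e[0],1),np.round(e[1],1),"px",k[:,0].mean(0).round())
    return c,s
E
python3 - <<'E'
from h import *
T=r.get_state()["tcp_pos"]
look("w6",T[2]-.02)
E
```

```text
tcp [0.4492 0.1008 0.2094] rot [ 1.7998e+02  2.0000e-02 -2.1820e+01] w 0.013313679419789113 F [-0.7  0.8 -1. ]
flange 582 circle [450.8 101.1] 12.0 z 0.1905 0.2021
mouth [484.2 216.6] [25.1 27.3] px [172. 222.]
mouth [510.6 140.3] [26.5 27.7] px [246. 155.]
```

View pics/w6.png

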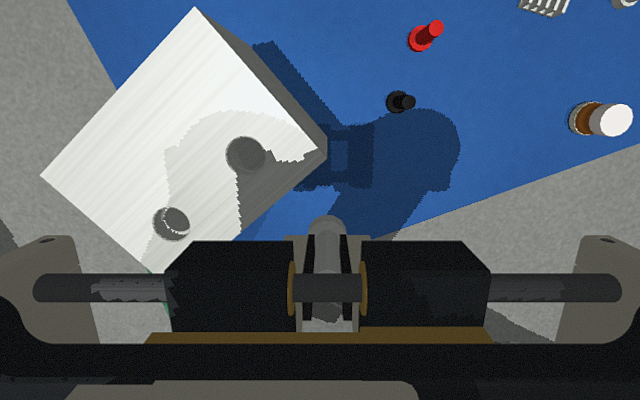

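The held flange is at (324,225) and the mouths at (172,222) and (246,155). I move closer for a better relative measurement.

Request:
step_arm(
  increments=[
    {"tx": 10, "ty": 28, "tz": -10, "ax": 0, "ay": 0, "az": 0, "claw": -1},
    {"tx": 10, "ty": 28, "tz": -10, "ax": 0, "ay": 0, "az": 0, "claw": -1},
    {"tx": 0, "ty": 0, "tz": 0, "ax": 0, "ay": 0, "az": 0, "claw": -1},
    {"tx": 0, "ty": 0, "tz": 0, "ax": 0, "ay": 0, "az": 0, "claw": -1},
    {"tx": 0, "ty": 0, "tz": 0, "ax": 0, "ay": 0, "az": 0, "claw": -1},
  ],
)

```text
time_s: 7.4
tcp_pos: [0.4695, 0.1557, 0.1895]
eef_rot: [180.0, 0.0, -22.0]
contact_force: [-0.3, -0.2, 0.3]
gripper_width: 0.0133
```

```bash
cat >> h.py <<'E'
def rel(c,s,foot,rad=12.5):
    W=world(c); z=W[...,2]; T=np.array(s["tcp_pos"]); F=frame(s)
    near=np.hypot(W[...,0]-T[0],W[...,1]-T[1])<.022
    p=W[near&(z>foot+.001)&(z<foot+.014)]; q=(p[:,:2]-T[:2])@F.T*1000
    hull=cv2.convexHull(q.astype(np.float32))[:,0]; hull=hull[hull[:,0]>3]
    from scipy.optimize import least_squares
    f=least_squares(lambda a:np.hypot(*(hull-a).T)-rad,[0,0],loss="soft_l1").x
    print("flange rel tool x,y",f.round(2),"world off",(F.T@f).round(2), "res",np.round(np.std(np.hypot(*(hull-f).T)),2))
    return F.T@f
E
python3 - <<'E'
from h import *
T=r.get_state()["tcp_pos"]
c,s=look("w7",T[2]-.02); o=rel(c,s,T[2]-.02); print("spacer",np.array(s["tcp_pos"])[:2]*1000+o)
rel(np.load("w6.npz"),dict(tcp_pos=[.4492,.1008,.2094],eef_rot=[180,0,-21.8]),.1894)
E
```

```text
tcp [0.4695 0.1558 0.1897] rot [-1.7999e+02 -1.0000e-02 -2.1950e+01] w 0.013070146054845208 F [-0. -0. -0.]
flange 588 circle [471.  155.2] 11.9 z 0.1705 0.1824
mouth [511.1 141.1] [27.2 27.6] px [324. 158.]
flange rel tool x,y [-0.33 -0.25] world off [-0.21  0.36] res 0.11
spacer [469.30346849 156.13232091]
flange rel tool x,y [-0.64 -0.84] world off [-0.28  1.02] res 0.14
```

Request:
step_arm(
  increments=[
    {"tx": 21, "ty": -7.5, "tz": 0, "ax": 0, "ay": 0, "az": 0, "claw": -1},
    {"tx": 20.8, "ty": -7.5, "tz": 0, "ax": 0, "ay": 0, "az": 0, "claw": -1},
    {"tx": 0, "ty": 0, "tz": -8, "ax": 0, "ay": 0, "az": 0, "claw": -1},
    {"tx": 0, "ty": 0, "tz": -6, "ax": 0, "ay": 0, "az": 0, "claw": -1},
    {"tx": 0, "ty": 0, "tz": 0, "ax": 0, "ay": 0, "az": 0, "claw": -1},
    {"tx": 0, "ty": 0, "tz": 0, "ax": 0, "ay": 0, "az": 0, "claw": -1},
    {"tx": 0, "ty": 0, "tz": -4, "ax": 0, "ay": 0, "az": 0, "claw": -1},
    {"tx": 0, "ty": 0, "tz": -3, "ax": 0, "ay": 0, "az": 0, "claw": -1},
    {"tx": 0, "ty": 0, "tz": -3, "ax": 0, "ay": 0, "az": 0, "claw": -1},
    {"tx": 0, "ty": 0, "tz": 0, "ax": 0, "ay": 0, "az": 0, "claw": -1},
  ],
)

```text
time_s: 8.45
tcp_pos: [0.511, 0.1418, 0.1649]
eef_rot: [180.0, 0.0, -21.9]
contact_force: [0.1, 0.1, -0.7]
gripper_width: 0.013
```

It is in the mouth with no contact. I continue slowly past 12 mm.

Request:
step_arm(
  increments=[
    {"tx": 0, "ty": 0, "tz": -2, "ax": 0, "ay": 0, "az": 0, "claw": -1},
    {"tx": 0, "ty": 0, "tz": -2, "ax": 0, "ay": 0, "az": 0, "claw": -1},
    {"tx": 0, "ty": 0, "tz": -2, "ax": 0, "ay": 0, "az": 0, "claw": -1},
    {"tx": 0, "ty": 0, "tz": -1, "ax": 0, "ay": 0, "az": 0, "claw": -1},
    {"tx": 0, "ty": 0, "tz": -1, "ax": 0, "ay": 0, "az": 0, "claw": -1},
    {"tx": 0, "ty": 0, "tz": 0, "ax": 0, "ay": 0, "az": 0, "claw": -1},
  ],
)

```text
time_s: 9.05
tcp_pos: [0.5112, 0.1418, 0.1573]
eef_rot: [180.0, 0.0, -21.9]
contact_force: [0.2, -0.0, -0.5]
gripper_width: 0.0133
```

Request:
step_arm(
  increments=[
    {"tx": 0, "ty": 0, "tz": -1, "ax": 0, "ay": 0, "az": 0, "claw": -1},
    {"tx": 0, "ty": 0, "tz": -1, "ax": 0, "ay": 0, "az": 0, "claw": -1},
    {"tx": 0, "ty": 0, "tz": -1, "ax": 0, "ay": 0, "az": 0, "claw": -1},
    {"tx": 0, "ty": 0, "tz": -1, "ax": 0, "ay": 0, "az": 0, "claw": -1},
    {"tx": 0, "ty": 0, "tz": 0, "ax": 0, "ay": 0, "az": 0, "claw": -1},
  ],
)

```text
time_s: 9.55
tcp_pos: [0.5112, 0.1419, 0.1533]
eef_rot: [180.0, 0.0, -21.9]
contact_force: [0.9, 0.1, -0.5]
gripper_width: 0.0133
```

It is 17 mm deep and free, so the right bore is the wide one. I go a little deeper and release.

Request:
step_arm(
  increments=[
    {"tx": 0, "ty": 0, "tz": -3, "ax": 0, "ay": 0, "az": 0, "claw": -1},
    {"tx": 0, "ty": 0, "tz": -3, "ax": 0, "ay": 0, "az": 0, "claw": -1},
    {"tx": 0, "ty": 0, "tz": -3, "ax": 0, "ay": 0, "az": 0, "claw": -1},
    {"tx": 0, "ty": 0, "tz": 0, "ax": 0, "ay": 0, "az": 0, "claw": -1},
    {"tx": 0, "ty": 0, "tz": 0, "ax": 0, "ay": 0, "az": 0, "claw": -0.2},
    {"tx": 0, "ty": 0, "tz": 0, "ax": 0, "ay": 0, "az": 0, "claw": -0.2},
    {"tx": 0, "ty": 0, "tz": 0, "ax": 0, "ay": 0, "az": 0, "claw": -0.2},
    {"tx": 0, "ty": 0, "tz": 0, "ax": 0, "ay": 0, "az": 0, "claw": -0.2},
    {"tx": 0, "ty": 0, "tz": 20, "ax": 0, "ay": 0, "az": 0, "claw": -0.2},
    {"tx": 0, "ty": 0, "tz": 30, "ax": 0, "ay": 0, "az": 0, "claw": -0.2},
    {"tx": 0, "ty": 0, "tz": 0, "ax": 0, "ay": 0, "az": 0, "claw": -0.2},
  ],
)

```text
time_s: 10.65
tcp_pos: [0.5135, 0.1428, 0.1985]
eef_rot: [-179.7, -0.3, -21.8]
contact_force: [0.1, -0.8, 0.4]
gripper_width: 0.0351
```

Run:
```python
from h import *
s=r.get_state(); print(s["tcp_pos"],s["contact_force"])
b=cap("scene"); p=b["R"]@np.array([.55,.17,.08])+b["t"]; u,v=(p[:2]/p[2]*b["fx"]+[b["cx"],b["cy"]]).astype(int)
cv2.imwrite("pics/s8.png",cv2.resize(b["image"][v-60:v+60,u-80:u+80],(640,480),interpolation=cv2.INTER_CUBIC))
```

```text
[0.51350001 0.14278102 0.19845375] [ 0.08561272 -0.84524632  0.35454386]
```

View pics/s8.png

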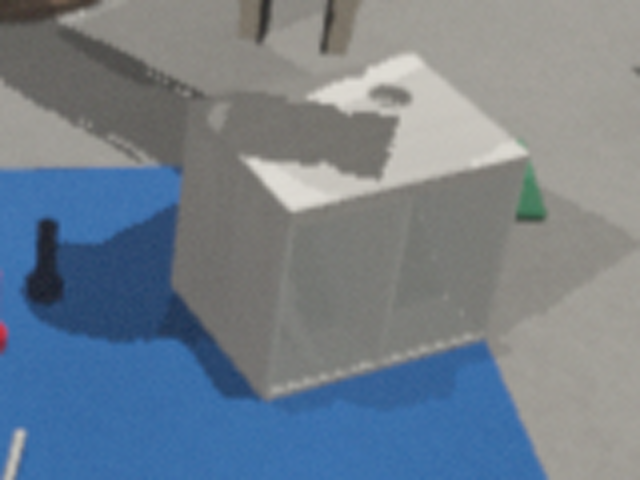

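Nothing sticks out of the right mouth (dark spot, upper left of the gauge top), so the first spacer has dropped. Next is the far wide spacer.

Request:
step_arm(
  increments=[
    {"tx": 11, "ty": -40, "tz": 0, "ax": 0, "ay": 0, "az": 0, "claw": -0.2},
    {"tx": 12, "ty": -44, "tz": 0, "ax": 0, "ay": 0, "az": 0, "claw": -0.2},
    {"tx": 12, "ty": -44, "tz": 0, "ax": 0, "ay": 0, "az": 0, "claw": -0.2},
    {"tx": 12, "ty": -44, "tz": -15, "ax": 0, "ay": 0, "az": 0, "claw": -0.2},
    {"tx": 12, "ty": -44, "tz": -20, "ax": 0, "ay": 0, "az": 0, "claw": -0.2},
    {"tx": 12, "ty": -44, "tz": -20, "ax": 0, "ay": 0, "az": 0, "claw": -0.2},
    {"tx": 0, "ty": 0, "tz": -35, "ax": 0, "ay": 0, "az": 0, "claw": -0.2},
    {"tx": 0, "ty": 0, "tz": 0, "ax": 0, "ay": 0, "az": 0, "claw": -0.2},
    {"tx": 0, "ty": 0, "tz": 0, "ax": 0, "ay": 0, "az": 0, "claw": -0.2},
  ],
)

```text
time_s: 11.6
tcp_pos: [0.5816, -0.1182, 0.104]
eef_rot: [179.9, 0.1, -21.9]
contact_force: [0.4, -0.1, 0.2]
gripper_width: 0.0348
```

Request:
step_arm(
  increments=[
    {"tx": 0.5, "ty": 0, "tz": -30, "ax": 0, "ay": 0, "az": 0, "claw": -0.2},
    {"tx": 0, "ty": 0, "tz": -30, "ax": 0, "ay": 0, "az": 0, "claw": -0.2},
    {"tx": 0, "ty": 0, "tz": -24, "ax": 0, "ay": 0, "az": 0, "claw": -0.2},
    {"tx": 0, "ty": 0, "tz": 0, "ax": 0, "ay": 0, "az": 0, "claw": -0.2},
    {"tx": 0, "ty": 0, "tz": 0, "ax": 0, "ay": 0, "az": 0, "claw": -0.2},
    {"tx": 0, "ty": 0, "tz": 0, "ax": 0, "ay": 0, "az": 0, "claw": -1},
    {"tx": 0, "ty": 0, "tz": 0, "ax": 0, "ay": 0, "az": 0, "claw": -1},
    {"tx": 0, "ty": 0, "tz": 0, "ax": 0, "ay": 0, "az": 0, "claw": -1},
    {"tx": 0, "ty": 0, "tz": 0, "ax": 0, "ay": 0, "az": 0, "claw": -1},
    {"tx": 0, "ty": 0, "tz": 0, "ax": 0, "ay": 0, "az": 0, "claw": -1},
  ],
)

```text
time_s: 12.6
tcp_pos: [0.5835, -0.1181, 0.0214]
eef_rot: [-180.0, -0.1, -21.9]
contact_force: [-1.5, 1.6, 6.9]
gripper_width: 0.0133
```

Request:
step_arm(
  increments=[
    {"tx": 0, "ty": 0, "tz": 20, "ax": 0, "ay": 0, "az": 0, "claw": -1},
    {"tx": 0, "ty": 0, "tz": 45, "ax": 0, "ay": 0, "az": 0, "claw": -1},
    {"tx": 0, "ty": 0, "tz": 45, "ax": 0, "ay": 0, "az": 0, "claw": -1},
    {"tx": -6, "ty": 14, "tz": 42, "ax": 0, "ay": 0, "az": 0, "claw": -1},
    {"tx": -12, "ty": 28, "tz": 32, "ax": 0, "ay": 0, "az": 0, "claw": -1},
    {"tx": -16, "ty": 40, "tz": 0, "ax": 0, "ay": 0, "az": 0, "claw": -1},
    {"tx": -16, "ty": 40, "tz": 0, "ax": 0, "ay": 0, "az": 0, "claw": -1},
    {"tx": -16, "ty": 40, "tz": 0, "ax": 0, "ay": 0, "az": 0, "claw": -1},
    {"tx": -16, "ty": 40, "tz": 0, "ax": 0, "ay": 0, "az": 0, "claw": -1},
    {"tx": -16, "ty": 40, "tz": -7, "ax": 0, "ay": 0, "az": 0, "claw": -1},
    {"tx": -16, "ty": 32, "tz": -7, "ax": 0, "ay": 0, "az": 0, "claw": -1},
    {"tx": 0, "ty": 0, "tz": 0, "ax": 0, "ay": 0, "az": 0, "claw": -1},
  ],
)

```text
time_s: 13.8
tcp_pos: [0.4669, 0.1584, 0.1898]
eef_rot: [180.0, 0.1, -21.7]
contact_force: [0.0, -0.7, -1.0]
gripper_width: 0.0133
```

Request:
step_arm(
  increments=[
    {"tx": 0, "ty": 0, "tz": 0, "ax": 0, "ay": 0, "az": 0, "claw": -1},
    {"tx": 0, "ty": 0, "tz": 0, "ax": 0, "ay": 0, "az": 0, "claw": -1},
  ],
)

```text
time_s: 14.0
tcp_pos: [0.469, 0.1555, 0.1906]
eef_rot: [180.0, -0.0, -21.9]
contact_force: [0.3, 0.5, -0.5]
gripper_width: 0.0139
```

Run:
```python
from h import *
T=r.get_state()["tcp_pos"]
c,s=look("w9",T[2]-.0205); o=rel(c,s,T[2]-.0205); print("spacer",np.array(s["tcp_pos"])[:2]*1000+o)
```

```text
tcp [0.4691 0.1552 0.1906] rot [-1.800e+02 -1.000e-02 -2.193e+01] w 0.013262566304940165 F [-0.1 -0.1 -0.3]
flange 584 circle [470.1 155.1] 12.1 z 0.1713 0.1823
mouth [511.1 141.1] [27.2 27.6] px [323. 157.]
flange rel tool x,y [-0.7 -0.2] world off [-0.57  0.45] res 0.15
spacer [468.56307152 155.64040919]
```

Request:
step_arm(
  increments=[
    {"tx": 21.4, "ty": -7, "tz": 0, "ax": 0, "ay": 0, "az": 0, "claw": -1},
    {"tx": 21, "ty": -7, "tz": 0, "ax": 0, "ay": 0, "az": 0, "claw": -1},
    {"tx": 0, "ty": 0, "tz": -8, "ax": 0, "ay": 0, "az": 0, "claw": -1},
    {"tx": 0, "ty": 0, "tz": -6, "ax": 0, "ay": 0, "az": 0, "claw": -1},
    {"tx": 0, "ty": 0, "tz": 0, "ax": 0, "ay": 0, "az": 0, "claw": -1},
    {"tx": 0, "ty": 0, "tz": 0, "ax": 0, "ay": 0, "az": 0, "claw": -1},
    {"tx": 0, "ty": 0, "tz": -4, "ax": 0, "ay": 0, "az": 0, "claw": -1},
    {"tx": 0, "ty": 0, "tz": -4, "ax": 0, "ay": 0, "az": 0, "claw": -1},
    {"tx": 0, "ty": 0, "tz": -4, "ax": 0, "ay": 0, "az": 0, "claw": -1},
    {"tx": 0, "ty": 0, "tz": 0, "ax": 0, "ay": 0, "az": 0, "claw": -1},
  ],
)

```text
time_s: 15.05
tcp_pos: [0.5107, 0.1418, 0.1638]
eef_rot: [180.0, 0.0, -21.9]
contact_force: [-0.1, 0.3, -0.4]
gripper_width: 0.0129
```

Request:
step_arm(
  increments=[
    {"tx": 0, "ty": 0, "tz": -2, "ax": 0, "ay": 0, "az": 0, "claw": -1},
    {"tx": 0, "ty": 0, "tz": -2, "ax": 0, "ay": 0, "az": 0, "claw": -1},
    {"tx": 0, "ty": 0, "tz": -2, "ax": 0, "ay": 0, "az": 0, "claw": -1},
    {"tx": 0, "ty": 0, "tz": -2, "ax": 0, "ay": 0, "az": 0, "claw": -1},
    {"tx": 0, "ty": 0, "tz": -2, "ax": 0, "ay": 0, "az": 0, "claw": -1},
    {"tx": 0, "ty": 0, "tz": 0, "ax": 0, "ay": 0, "az": 0, "claw": -1},
  ],
)

```text
time_s: 15.65
tcp_pos: [0.511, 0.1418, 0.1541]
eef_rot: [180.0, 0.0, -21.9]
contact_force: [0.2, 0.5, -1.4]
gripper_width: 0.0133
```

It is 16 mm deep and free. I go deeper and release, then back off to look.

Request:
step_arm(
  increments=[
    {"tx": 0, "ty": 0, "tz": -3, "ax": 0, "ay": 0, "az": 0, "claw": -1},
    {"tx": 0, "ty": 0, "tz": -3, "ax": 0, "ay": 0, "az": 0, "claw": -1},
    {"tx": 0, "ty": 0, "tz": -3, "ax": 0, "ay": 0, "az": 0, "claw": -1},
    {"tx": 0, "ty": 0, "tz": 0, "ax": 0, "ay": 0, "az": 0, "claw": -1},
    {"tx": 0, "ty": 0, "tz": 0, "ax": 0, "ay": 0, "az": 0, "claw": -0.2},
    {"tx": 0, "ty": 0, "tz": 0, "ax": 0, "ay": 0, "az": 0, "claw": -0.2},
    {"tx": 0, "ty": 0, "tz": 0, "ax": 0, "ay": 0, "az": 0, "claw": -0.2},
    {"tx": 0, "ty": 0, "tz": 0, "ax": 0, "ay": 0, "az": 0, "claw": -0.2},
    {"tx": 0, "ty": 0, "tz": 20, "ax": 0, "ay": 0, "az": 0, "claw": -0.2},
    {"tx": 0, "ty": 0, "tz": 30, "ax": 0, "ay": 0, "az": 0, "claw": -0.2},
    {"tx": -42, "ty": 14, "tz": 10, "ax": 0, "ay": 0, "az": 0, "claw": -0.2},
    {"tx": 0, "ty": 0, "tz": 0, "ax": 0, "ay": 0, "az": 0, "claw": -0.2},
  ],
)

```text
time_s: 16.85
tcp_pos: [0.4674, 0.1567, 0.2075]
eef_rot: [-179.8, -0.1, -21.8]
contact_force: [1.7, 0.4, 0.7]
gripper_width: 0.035
```

Run:
```python
from h import *
T=r.get_state()["tcp_pos"]
c,s=look("w10",.3); W=world(c); z=W[...,2]
m=np.hypot(W[...,0]-.53,W[...,1]-.17)<.15
P=W[m]; h=P[(P[:,2]>.155)&(P[:,2]<.19)]; print("pts above top",len(h), h.mean(0) if len(h) else "")
# inside right compartment through bore
import numpy as np
cc=c["R"]@np.array([.511,.141,.13])+c["t"]; u,v=(cc[:2]/cc[2]*c["fx"]+[c["cx"],c["cy"]]).astype(int)
print(u,v,(z[v-15:v+16:5,u-15:u+16:5]*1000).round())
```

```text
tcp [0.4684 0.1566 0.2068] rot [-1.7985e+02 -6.0000e-02 -2.1780e+01] w 0.034779603567272534 F [0.3 0.7 0.3]
mouth [484.6 217.4] [26.  27.6] px [245. 219.]
mouth [511.1 141.2] [27.3 27.8] px [325. 151.]
pts above top 0 
325 146 [[150. 149. 150. 151. 149. 149. 150.]
 [149.  44.  47.  51.  53.  55. 150.]
 [ 44.  47.  50.  53.  55.  58.  63.]
 [ 46.  50.  54.  57.  59.  63.  65.]
 [ 51.  55.  57.  59.  63.  67.  69.]
 [ 56.  58.  61.  63.  67.  70.  73.]
 [141.  61.  63.  66.  71.  72. 144.]]
```

Both wide spacers are through and the bore is clear down to the ramp. Next is the slim one at (0.506, -0.253).

Request:
step_arm(
  increments=[
    {"tx": 4, "ty": -35, "tz": 0, "ax": 0, "ay": 0, "az": 0, "claw": -0.2},
    {"tx": 4, "ty": -42, "tz": 0, "ax": 0, "ay": 0, "az": 0, "claw": -0.2},
    {"tx": 4, "ty": -42, "tz": 0, "ax": 0, "ay": 0, "az": 0, "claw": -0.2},
    {"tx": 4, "ty": -42, "tz": 0, "ax": 0, "ay": 0, "az": 0, "claw": -0.2},
    {"tx": 4, "ty": -42, "tz": 0, "ax": 0, "ay": 0, "az": 0, "claw": -0.2},
    {"tx": 4, "ty": -42, "tz": -15, "ax": 0, "ay": 0, "az": 0, "claw": -0.2},
    {"tx": 4, "ty": -42, "tz": -20, "ax": 0, "ay": 0, "az": 0, "claw": -0.2},
    {"tx": 4, "ty": -42, "tz": -20, "ax": 0, "ay": 0, "az": 0, "claw": -0.2},
    {"tx": 3, "ty": -42, "tz": -20, "ax": 0, "ay": 0, "az": 0, "claw": -0.2},
    {"tx": 2, "ty": -39, "tz": -30, "ax": 0, "ay": 0, "az": 0, "claw": -0.2},
    {"tx": 0, "ty": 0, "tz": 0, "ax": 0, "ay": 0, "az": 0, "claw": -0.2},
    {"tx": 0, "ty": 0, "tz": 0, "ax": 0, "ay": 0, "az": 0, "claw": -0.2},
  ],
)

```text
time_s: 18.1
tcp_pos: [0.5053, -0.2553, 0.0988]
eef_rot: [179.9, 0.2, -22.0]
contact_force: [0.2, -0.2, 0.3]
gripper_width: 0.0351
```

Request:
step_arm(
  increments=[
    {"tx": 0.7, "ty": 2.3, "tz": -25, "ax": 0, "ay": 0, "az": 0, "claw": -0.2},
    {"tx": 0, "ty": 0, "tz": -30, "ax": 0, "ay": 0, "az": 0, "claw": -0.2},
    {"tx": 0, "ty": 0, "tz": -24, "ax": 0, "ay": 0, "az": 0, "claw": -0.2},
    {"tx": 0, "ty": 0, "tz": 0, "ax": 0, "ay": 0, "az": 0, "claw": -0.2},
    {"tx": 0, "ty": 0, "tz": 0, "ax": 0, "ay": 0, "az": 0, "claw": -0.2},
    {"tx": 0, "ty": 0, "tz": 0, "ax": 0, "ay": 0, "az": 0, "claw": -1},
    {"tx": 0, "ty": 0, "tz": 0, "ax": 0, "ay": 0, "az": 0, "claw": -1},
    {"tx": 0, "ty": 0, "tz": 0, "ax": 0, "ay": 0, "az": 0, "claw": -1},
    {"tx": 0, "ty": 0, "tz": 0, "ax": 0, "ay": 0, "az": 0, "claw": -1},
    {"tx": 0, "ty": 0, "tz": 0, "ax": 0, "ay": 0, "az": 0, "claw": -1},
  ],
)

```text
time_s: 19.1
tcp_pos: [0.5077, -0.2519, 0.0224]
eef_rot: [-180.0, -0.1, -21.9]
contact_force: [-0.7, 1.1, 7.0]
gripper_width: 0.0134
```

Request:
step_arm(
  increments=[
    {"tx": 0, "ty": 0, "tz": 20, "ax": 0, "ay": 0, "az": 0, "claw": -1},
    {"tx": 0, "ty": 0, "tz": 45, "ax": 0, "ay": 0, "az": 0, "claw": -1},
    {"tx": -1, "ty": 10, "tz": 45, "ax": 0, "ay": 0, "az": 0, "claw": -1},
    {"tx": -4, "ty": 25, "tz": 40, "ax": 0, "ay": 0, "az": 0, "claw": -1},
    {"tx": -5, "ty": 32, "tz": 35, "ax": 0, "ay": 0, "az": 0, "claw": -1},
    {"tx": -6, "ty": 44, "tz": 5, "ax": 0, "ay": 0, "az": 0, "claw": -1},
    {"tx": -6, "ty": 44, "tz": 0, "ax": 0, "ay": 0, "az": 0, "claw": -1},
    {"tx": -6, "ty": 44, "tz": 0, "ax": 0, "ay": 0, "az": 0, "claw": -1},
    {"tx": -6, "ty": 44, "tz": 0, "ax": 0, "ay": 0, "az": 0, "claw": -1},
    {"tx": -6, "ty": 44, "tz": 0, "ax": 0, "ay": 0, "az": 0, "claw": -1},
    {"tx": -6, "ty": 44, "tz": 0, "ax": 0, "ay": 0, "az": 0, "claw": -1},
    {"tx": -6, "ty": 44, "tz": 0, "ax": 0, "ay": 0, "az": 0, "claw": -1},
  ],
)

```text
time_s: 20.3
tcp_pos: [0.4541, 0.1247, 0.2117]
eef_rot: [-180.0, -0.0, -21.9]
contact_force: [1.6, 1.0, -0.9]
gripper_width: 0.013
```

Request:
step_arm(
  increments=[
    {"tx": -6, "ty": 44, "tz": -5, "ax": 0, "ay": 0, "az": 0, "claw": -1},
    {"tx": -5, "ty": 40, "tz": -10, "ax": 0, "ay": 0, "az": 0, "claw": -1},
    {"tx": -2, "ty": 27, "tz": -5, "ax": 0, "ay": 0, "az": 0, "claw": -1},
    {"tx": 0, "ty": 0, "tz": 0, "ax": 0, "ay": 0, "az": 0, "claw": -1},
    {"tx": 0, "ty": 0, "tz": 0, "ax": 0, "ay": 0, "az": 0, "claw": -1},
    {"tx": 0, "ty": 0, "tz": 0, "ax": 0, "ay": 0, "az": 0, "claw": -1},
  ],
)

```text
time_s: 20.9
tcp_pos: [0.4418, 0.2335, 0.1915]
eef_rot: [180.0, 0.0, -21.9]
contact_force: [-0.0, 0.1, -0.5]
gripper_width: 0.0135
```

Run:
```python
from h import *
T=r.get_state()["tcp_pos"]
c,s=look("w11",T[2]-.0215); o=rel(c,s,T[2]-.0215,10); print("spacer",np.array(s["tcp_pos"])[:2]*1000+o)
```

```text
tcp [0.442  0.2334 0.1917] rot [-179.99   -0.    -21.93] w 0.013711486169772734 F [-0.2  0.3 -0.2]
flange 363 circle [442.9 233.1] 9.1 z 0.1712 0.1826
mouth [484.4 218.7] [27.1 27.6] px [324. 156.]
mouth [510.6 142.8] [26.4 27.7] px [421.  72.]
flange rel tool x,y [-1.31 -0.17] world off [-1.16  0.65] res 0.11
spacer [440.80356199 233.9987622 ]
```

Request:
step_arm(
  increments=[
    {"tx": 21.8, "ty": -7.6, "tz": 0, "ax": 0, "ay": 0, "az": 0, "claw": -1},
    {"tx": 21.7, "ty": -7.5, "tz": 0, "ax": 0, "ay": 0, "az": 0, "claw": -1},
    {"tx": 0, "ty": 0, "tz": -8, "ax": 0, "ay": 0, "az": 0, "claw": -1},
    {"tx": 0, "ty": 0, "tz": -6, "ax": 0, "ay": 0, "az": 0, "claw": -1},
    {"tx": 0, "ty": 0, "tz": 0, "ax": 0, "ay": 0, "az": 0, "claw": -1},
    {"tx": 0, "ty": 0, "tz": 0, "ax": 0, "ay": 0, "az": 0, "claw": -1},
    {"tx": 0, "ty": 0, "tz": -4, "ax": 0, "ay": 0, "az": 0, "claw": -1},
    {"tx": 0, "ty": 0, "tz": -4, "ax": 0, "ay": 0, "az": 0, "claw": -1},
    {"tx": 0, "ty": 0, "tz": -4, "ax": 0, "ay": 0, "az": 0, "claw": -1},
    {"tx": 0, "ty": 0, "tz": -3, "ax": 0, "ay": 0, "az": 0, "claw": -1},
    {"tx": 0, "ty": 0, "tz": 0, "ax": 0, "ay": 0, "az": 0, "claw": -1},
  ],
)

```text
time_s: 22.05
tcp_pos: [0.4851, 0.2189, 0.1619]
eef_rot: [180.0, 0.0, -21.9]
contact_force: [0.5, -0.8, -0.9]
gripper_width: 0.013
```

Request:
step_arm(
  increments=[
    {"tx": 0, "ty": 0, "tz": -1, "ax": 0, "ay": 0, "az": 0, "claw": -1},
    {"tx": 0, "ty": 0, "tz": -1, "ax": 0, "ay": 0, "az": 0, "claw": -1},
    {"tx": 0, "ty": 0, "tz": -1, "ax": 0, "ay": 0, "az": 0, "claw": -1},
    {"tx": 0, "ty": 0, "tz": -1, "ax": 0, "ay": 0, "az": 0, "claw": -1},
    {"tx": 0, "ty": 0, "tz": 0, "ax": 0, "ay": 0, "az": 0, "claw": -1},
  ],
)

```text
time_s: 22.55
tcp_pos: [0.4853, 0.219, 0.1583]
eef_rot: [180.0, 0.0, -21.9]
contact_force: [0.5, 0.3, -0.1]
gripper_width: 0.0135
```

Request:
step_arm(
  increments=[
    {"tx": 0, "ty": 0, "tz": -1, "ax": 0, "ay": 0, "az": 0, "claw": -1},
    {"tx": 0, "ty": 0, "tz": -1, "ax": 0, "ay": 0, "az": 0, "claw": -1},
    {"tx": 0, "ty": 0, "tz": -1, "ax": 0, "ay": 0, "az": 0, "claw": -1},
    {"tx": 0, "ty": 0, "tz": 0, "ax": 0, "ay": 0, "az": 0, "claw": -1},
  ],
)

```text
time_s: 22.95
tcp_pos: [0.4853, 0.219, 0.1553]
eef_rot: [180.0, 0.0, -21.9]
contact_force: [-0.6, -0.4, -0.0]
gripper_width: 0.0138
```

It is 16 mm deep without resistance. I go to about 26 mm, release, and back off to look.

Request:
step_arm(
  increments=[
    {"tx": 0, "ty": 0, "tz": -3, "ax": 0, "ay": 0, "az": 0, "claw": -1},
    {"tx": 0, "ty": 0, "tz": -3, "ax": 0, "ay": 0, "az": 0, "claw": -1},
    {"tx": 0, "ty": 0, "tz": -4, "ax": 0, "ay": 0, "az": 0, "claw": -1},
    {"tx": 0, "ty": 0, "tz": 0, "ax": 0, "ay": 0, "az": 0, "claw": -1},
    {"tx": 0, "ty": 0, "tz": 0, "ax": 0, "ay": 0, "az": 0, "claw": -0.2},
    {"tx": 0, "ty": 0, "tz": 0, "ax": 0, "ay": 0, "az": 0, "claw": -0.2},
    {"tx": 0, "ty": 0, "tz": 0, "ax": 0, "ay": 0, "az": 0, "claw": -0.2},
    {"tx": 0, "ty": 0, "tz": 0, "ax": 0, "ay": 0, "az": 0, "claw": -0.2},
    {"tx": 0, "ty": 0, "tz": 20, "ax": 0, "ay": 0, "az": 0, "claw": -0.2},
    {"tx": 0, "ty": 0, "tz": 35, "ax": 0, "ay": 0, "az": 0, "claw": -0.2},
    {"tx": -43, "ty": 15, "tz": 20, "ax": 0, "ay": 0, "az": 0, "claw": -0.2},
    {"tx": 0, "ty": 0, "tz": 0, "ax": 0, "ay": 0, "az": 0, "claw": -0.2},
  ],
)

```text
time_s: 24.15
tcp_pos: [0.4413, 0.2357, 0.2239]
eef_rot: [-179.7, -0.1, -21.8]
contact_force: [0.6, 0.1, 0.1]
gripper_width: 0.0351
```

Request:
step_arm(
  increments=[
    {"tx": 0, "ty": 0, "tz": 40, "ax": 0, "ay": 0, "az": 0, "claw": -0.2},
    {"tx": 0, "ty": 0, "tz": 20, "ax": 0, "ay": 0, "az": 0, "claw": -0.2},
    {"tx": 0, "ty": 0, "tz": 0, "ax": 0, "ay": 0, "az": 0, "claw": -0.2},
    {"tx": 0, "ty": 0, "tz": 0, "ax": 0, "ay": 0, "az": 0, "claw": -0.2},
  ],
)

```text
time_s: 24.55
tcp_pos: [0.4423, 0.2341, 0.2804]
eef_rot: [-180.0, 0.0, -21.9]
contact_force: [-0.0, 0.1, -0.7]
gripper_width: 0.0351
```

Run:
```python
from h import *
c,s=look("w12",.5); W=world(c); z=W[...,2]
P=W[np.hypot(W[...,0]-.53,W[...,1]-.17)<.15]; print("pts above top",((P[:,2]>.155)&(P[:,2]<.2)).sum())
for x,y in((.4846,.218),(.511,.141)):
    cc=c["R"]@np.array([x,y,.13])+c["t"]; u,v=(cc[:2]/cc[2]*c["fx"]+[c["cx"],c["cy"]]).astype(int)
    print(u,v,(z[v-12:v+13:4,u-12:u+13:4]*1000).round().tolist())
b=cap("scene")
w=b["image"][155:245,355:460]
w=cv2.resize(cv2.convertScaleAbs(w,alpha=1.3),(560,480),interpolation=cv2.INTER_CUBIC)
cv2.imwrite("pics/s12.png",np.hstack([w,cv2.resize(b["image"][165:275,200:255],(240,480),interpolation=cv2.INTER_CUBIC)]))
B=world(b); zb=B[...,2]
m=((zb>.03)&(zb<.075)&(abs(B[...,1])<.3)&(B[...,0]>.38)&(B[...,0]<.72)).astype(np.uint8)
k,l,st,ce=cv2.connectedComponentsWithStats(m)
for i in range(1,k):
    if st[i,4]>20: print(ce[i].round(),st[i,4],B[l==i].mean(0).round(3))
```

```text
tcp [0.442  0.2338 0.2797] rot [ 1.7996e+02  4.0000e-02 -2.1880e+01] w 0.03485336965687702 F [-0.5  0.7 -1.1]
mouth [484.3 218.8] [27.6 28.2] px [325. 140.]
mouth [510.8 142.4] [27.4 28. ] px [394.  81.]
pts above top 0
326 137 [[151.0, 150.0, 149.0, 150.0, 149.0, 150.0, 150.0], [150.0, 136.0, 45.0, 49.0, 136.0, 138.0, 149.0], [138.0, 46.0, 50.0, 51.0, 55.0, 57.0, 149.0], [136.0, 50.0, 53.0, 54.0, 59.0, 62.0, 138.0], [136.0, 53.0, 57.0, 58.0, 60.0, 66.0, 137.0], [137.0, 57.0, 58.0, 61.0, 64.0, 66.0, 137.0], [142.0, 137.0, 62.0, 66.0, 68.0, 139.0, 150.0]]
390 81 [[150.0, 150.0, 44.0, 46.0, 49.0, 51.0, 138.0], [150.0, 43.0, 45.0, 50.0, 51.0, 55.0, 58.0], [149.0, 48.0, 49.0, 51.0, 56.0, 58.0, 62.0], [148.0, 50.0, 53.0, 55.0, 58.0, 62.0, 66.0], [150.0, 54.0, 55.0, 59.0, 62.0, 64.0, 66.0], [149.0, 55.0, 59.0, 61.0, 65.0, 68.0, 69.0], [150.0, 150.0, 63.0, 65.0, 68.0, 70.0, 140.0]]
[261. 186.] 100 [ 0.401 -0.197  0.041]
[405. 217.] 1131 [0.571 0.175 0.053]
[333. 203.] 57 [ 0.497 -0.001  0.047]
[319. 216.] 63 [ 0.55  -0.043  0.047]
[288. 243.] 72 [ 0.653 -0.121  0.048]
[264. 245.] 72 [ 0.657 -0.179  0.048]
[228. 255.] 306 [ 0.68  -0.26   0.041]
```

View pics/s12.png

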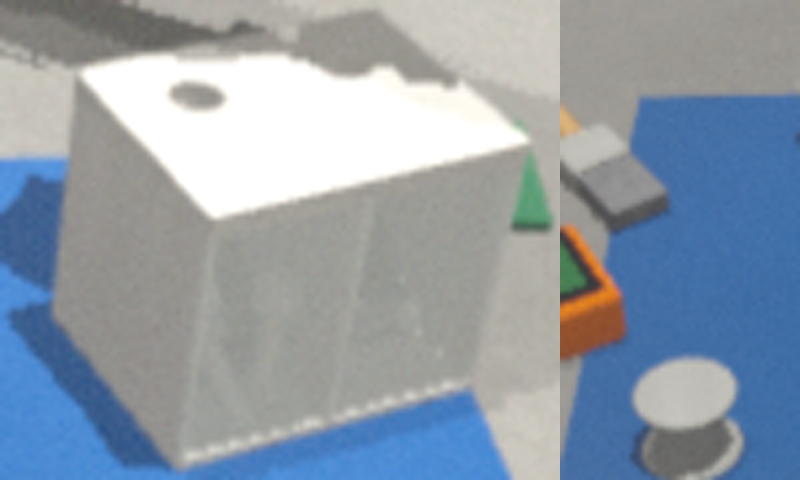

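Both bores are clear down to the ramps, nothing stands above the top, and no plain spacer is left on the bench. I do one numeric check that the low bystanders haven't moved, then hand in.

Run:
```python
from h import *
a=np.load("scene0.npz")["image"]; b=cap("scene")["image"]
d=(cv2.absdiff(cv2.GaussianBlur(a,(3,3),0),cv2.GaussianBlur(b,(3,3),0)).max(2)>45).astype(np.uint8)
d[:180]=0
k,l,st,ce=cv2.connectedComponentsWithStats(d)
print([(ce[i].round().tolist(),int(st[i,4])) for i in range(1,k) if st[i,4]>8])
r.close_job()
```

```text
[([360.0, 198.0], 155), ([308.0, 204.0], 116), ([239.0, 212.0], 109), ([290.0, 229.0], 128)]
the job is handed in; nothing more can be done
```

All three spacers went through the gauge and the job is handed in, about 25 s into the 67 s allowed. Both wide-flanged spacers dropped through the right mouth (−y) and the slim one through the left mouth (+y).

- **Which bore is which:** A wide-flanged spacer went 17 mm down the right bore with no resistance, past the 12 mm stop, so that bore is the wide one. The wrist camera's depth also showed a wider ledge in the left mouth. I did not offer a wide spacer to the left mouth.
- **Missed first grasp:** The first grasp closed on nothing. The fingertips sat about 12 mm above the reported TCP, not 19 mm below it as documented. The spacer had not moved, so I went lower, and every grasp after that held.
- **Last checks:**
  - Both bores were open down to the ramps and nothing stood above the gauge top.
  - No plain spacer was left on the bench.
  - Comparing scene pictures from before and after, the only changes in the bench area were the three emptied spots and one patch at pixel (360,198), beside the gauge. I take that patch for the arm's shadow but did not check it.
- **Not seen directly:** The window was too hazy to make out the spacers in their compartments.

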